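Cover the dipping bowls with their round lids

ROBOT

A 6-joint arm with a two-finger parallel gripper is mounted at the origin on the work surface. World frame = base frame: x ahead of the robot, y to its left, z up, the work surface at z = 0. Lengths are in m, angles in rad, forces in N, time in s.
With the tool pointing down it reaches from about 0.35 to 0.775 m from the base axis. Payload 5.5 kg.
Tool frame: the origin (TCP) lies at the very end of the fingers, on their centre line; the grasp point (between the pads) lies 19 mm behind it; z points along the fingers, y is the direction in which the jaws open and shut (so a half turn about z gives the same grasp; the last joint's range is limited). The gripper opens to 85 mm and grips with 20 to 120 N. Pads are 22 mm wide; open, the fingers measure 114 mm over their backs; the gripper's body (76 mm by 85 mm) begins 54 mm behind the grasp point. The pads swing forward as they close: fully open they stand 13 mm farther back than shut.
Start: joints at [-1.262, 0.313, 0.046, 1.304, 0, 1.431], TCP at [0.249, -0.518, 0.231] pointing down, gripper open.
Joint ranges: [-2.76, 2.76], [-0.86, 1.69], [-1.03, 1.26], [-2.2, 2.34], [-1.47, 1.5], [-3.14, 3.14]. Speed limits (rad/s): [2.57, 2.57, 3.14, 3.14, 3.14, 3.14].

INTERFACE

Orientations are given as a unit quaternion [w, x, y, z].
In Python, from workcell import env gives the robot as it stands. The module is installed in compiled form; this text tells all that it offers.
- The arm moves only by the shell command python3 -m pendant 'ROWS' [FORCE]. ROWS is JSON, a list of rows, each an object with "fingers": the finger opening in mm, from 0 to 85.4; "delta_pos": the shift along the tool's x, y, z in mm, a list of three; "angular": the turn, a rotation vector about the tool's x, y, z in rad, a list of three. In form: [{"fingers": fingers, "delta_pos": [x, y, z], "angular": [ax, ay, az]}, ...]. A call has 1 to 12 rows; each row shifts and turns the commanded pose from where the row before left it, along the tool's axes as they then stand; what a row does not reach is not made up. A row lasts 1/10 s, in which the tool goes at most 50 mm and 8.59 degrees, less where a joint would pass 70% of its speed; a pose out of reach is approached as far as the arm can. A call is refused whole if a number of a shift passes 50 or a number of a turn 0.15, either way. A call with a gripper value outside its range is refused whole. The fingers move at their own pace and stop on an object; FORCE is the grip in N (left out, the last holds). Time passes only in rows, so rows that do not move let the fingers close. It gives the time, the measured TCP pose, the force and the opening at its end, in the units of the state.
- env.get_state(): the state, without advancing time (a new reading comes with each control period).
- env.read_camera(name): name is "scene" or "top"; returns the picture (384x512x3 uint8, blue, green, red); there is no depth.
- env.camera_params(name): a dict with "fx", "fy", "cx", "cy" (pixels), "k1" (the pictures are not rectified: a ray, as slopes to the right and down, at radius r is drawn at 1 + k1 r^2 times it, then the intrinsics apply), "view" (4x4, takes a point from world to camera coordinates). Camera axes: x right, y up, looking along -z (the intrinsics and any distortion apply to the point x, -y, -z); pixel columns grow to the right and rows downward; lengths in m; the calibration is good to about 2 mm. A picture is of the moment at which its call begins. camera_params takes no time and is no camera call.
- env.hand_in(): hands the job in, once; it reports no verdict.
The state is a dict: "clock": time; "joint_pos": joint angles; "qvel": joint speeds; "tau": joint torques, N m; "tcp_pos": TCP position; "orientation": TCP orientation; "wrist_force": force on the tool from outside, world axes, zero at the start; "ft_torque": the same for the moment, N m; "finger_gap": finger opening in m.
Only numpy, scipy, OpenCV 4.12 (cv2) and the standard library are available. Lean on these libraries where they do the work, as an engineer would, in place of code of your own. Each camera call takes 0.05 s, during which the arm holds its last target. There are 200 camera calls.

TASK

Cover the four round porcelain dipping bowls: pick out the round steel lids and set each one, by its knob, on the bowl of its own size (smallest lid on smallest bowl and so on up), lying flat and centred so that it covers the rim all round. Set the lids down rather than dropping them, and leave the bowls, the square lid and the glass bowl with the snap lid standing where they are.

Things in the scene. Friction and masses are not known exactly. Their poses are not given: they have to be found in the camera images.
- lid_a_knob (a point): Knob of the smallest round lid: a flat brushed dark-grey steel disc 68 mm across and 4 mm thick, flat underneath, with an upright black cylindrical knob 20 mm across and 28 mm tall in its middle (32 mm tall in all). It starts lying flat on the counter, knob up. The point is the centre of the knob, on the lid's axis, 18 mm above the lid's underside and 14 mm below the knob's top. z is up. Weighs 30 to 190 g.
- lid_b_knob (a point): Knob of the second smallest round lid: a flat brushed dark-grey steel disc 86 mm across and 4 mm thick, flat underneath, with an upright black cylindrical knob 20 mm across and 28 mm tall in its middle (32 mm tall in all). It starts lying flat on the counter, knob up. The point is the centre of the knob, on the lid's axis, 18 mm above the lid's underside and 14 mm below the knob's top. z is up. Weighs 30 to 190 g.
- lid_c_knob (a point): Knob of the second largest round lid: a flat brushed dark-grey steel disc 104 mm across and 4 mm thick, flat underneath, with an upright black cylindrical knob 20 mm across and 28 mm tall in its middle (32 mm tall in all). It starts lying flat on the counter, knob up. The point is the centre of the knob, on the lid's axis, 18 mm above the lid's underside and 14 mm below the knob's top. z is up. Weighs 30 to 190 g.
- lid_d_knob (a point): Knob of the largest round lid: a flat brushed dark-grey steel disc 122 mm across and 4 mm thick, flat underneath, with an upright black cylindrical knob 20 mm across and 28 mm tall in its middle (32 mm tall in all). It starts lying flat on the counter, knob up. The point is the centre of the knob, on the lid's axis, 18 mm above the lid's underside and 14 mm below the knob's top. z is up. Weighs 30 to 190 g.
- bowl_a_rim (a point): Rim of the smallest round white porcelain dipping bowl, 52 mm across outside at the rim, 36 mm high, walls about 4 mm thick, empty, loose on the counter, standing upright. The point is the centre of its mouth, level with the rim, 36 mm above the counter. z is up. The smallest round lid (68 mm) belongs on it: lying on the rim it overhangs 8 mm all round, its knob's centre 18 mm above this point.
- bowl_b_rim (a point): Rim of the second smallest round white porcelain dipping bowl, 70 mm across outside at the rim, 36 mm high, walls about 4 mm thick, empty, loose on the counter, standing upright. The point is the centre of its mouth, level with the rim, 36 mm above the counter. z is up. The second smallest round lid (86 mm) belongs on it: lying on the rim it overhangs 8 mm all round, its knob's centre 18 mm above this point.
- bowl_c_rim (a point): Rim of the second largest round white porcelain dipping bowl, 88 mm across outside at the rim, 36 mm high, walls about 4 mm thick, empty, loose on the counter, standing upright. The point is the centre of its mouth, level with the rim, 36 mm above the counter. z is up. The second largest round lid (104 mm) belongs on it: lying on the rim it overhangs 8 mm all round, its knob's centre 18 mm above this point.
- bowl_d_rim (a point): Rim of the largest round white porcelain dipping bowl, 106 mm across outside at the rim, 36 mm high, walls about 4 mm thick, empty, loose on the counter, standing upright. The point is the centre of its mouth, level with the rim, 36 mm above the counter. z is up. The largest round lid (122 mm) belongs on it: lying on the rim it overhangs 8 mm all round, its knob's centre 18 mm above this point.
- square_lid_knob (a point): A square flat lid of the same dark-grey steel, 90 mm a side, 4 mm thick, with the same black knob (20 mm across, 28 mm tall); it belongs to no bowl here and stays where it lies. The point is the centre of its knob, 18 mm above the counter; x and y run along its sides.
- glass_box_centre (a point): A small rectangular glass bowl with its white snap lid closed, 98 by 88 mm over its clips and 53 mm high; it stays where it stands. The point is its centre, 26 mm above the counter; x runs along its longer side.
Things that resemble listed ones, but are neither listed nor needed, are in the scene too. Leave any pink look-alike of the part that bears bowl_b_rim alone.

How it is judged:
At the end, for the whole second after the job is handed in: Each round lid lies on the bowl of its own size within 10 mm of centred, tilt under 0.06 rad, knob centre 14 to 22 mm above the rim, at rest; bowls upright on the counter within 30 mm, square lid and snap-lid glass bowl within 20 mm, of where they started (horizontal distance between lid_a_knob and bowl_a_rim below 0.01 m and z of lid_a_knob in the frame of bowl_a_rim between 0.014 and 0.022 m and angle between each of lid_a_knob, bowl_a_rim, lid_b_knob, bowl_b_rim, lid_c_knob, bowl_c_rim, lid_d_knob, bowl_d_rim's own z axis and vertical below 0.06 rad and height (world z) of each of bowl_a_rim, bowl_b_rim, bowl_c_rim, bowl_d_rim below 0.04 m and linear speed of each of lid_a, bowl_a, lid_b, bowl_b, lid_c, bowl_c, lid_d, bowl_d below 0.01 m/s and horizontal distance between lid_b_knob and bowl_b_rim below 0.01 m and z of lid_b_knob in the frame of bowl_b_rim between 0.014 and 0.022 m and horizontal distance between lid_c_knob and bowl_c_rim below 0.01 m and z of lid_c_knob in the frame of bowl_c_rim between 0.014 and 0.022 m and horizontal distance between lid_d_knob and bowl_d_rim below 0.01 m and z of lid_d_knob in the frame of bowl_d_rim between 0.014 and 0.022 m and distance of each of bowl_a_rim, bowl_b_rim, bowl_c_rim, bowl_d_rim from where it was at the start of the episode below 0.03 m and distance of each of square_lid_knob, glass_box_centre from where it was at the start of the episode below 0.02 m); the robot touches nothing.
It fails at once if a bowl is moved more than 30 mm (distance of any of bowl_a_rim, bowl_b_rim, bowl_c_rim, bowl_d_rim from where it was at the start of the episode above 0.03 m).
It fails at once if the square lid is moved more than 20 mm (distance of square_lid_knob from where it was at the start of the episode above 0.02 m).
It fails at once if the glass bowl with the snap lid is moved more than 20 mm (distance of glass_box_centre from where it was at the start of the episode above 0.02 m).
It fails at once if a round lid is dropped or thrown (faster than 0.7 m/s with no finger on it) ((contact force between lid_a and the fingers below 0.02 N and linear speed of lid_a above 0.7 m/s) or (contact force between lid_b and the fingers below 0.02 N and linear speed of lid_b above 0.7 m/s) or (contact force between lid_c and the fingers below 0.02 N and linear speed of lid_c above 0.7 m/s) or (contact force between lid_d and the fingers below 0.02 N and linear speed of lid_d above 0.7 m/s)).
It also fails if it takes over 102 s, if anything falls off the work surface, if the arm or the gripper's body presses on something with over 40 N, if the wrist force passes 120 N, or if a joint passes its speed limit or range.

## Working session

There is one attempt and no reset: what is moved stays moved. The work goes in short steps, Python scripts to look and compute and a shell command to move; the robot and the scene stay as the last step left them, time stands still between calls to the robot, and variables do not carry over. Pictures are saved under pics/ and viewed, about 12 in all and at most 16, crops included, and the job is handed in when it is done.

```bash
mkdir -p pics; python3 - <<'E'
from workcell import env
import cv2,numpy as np
for n in("top","scene"):
    im=env.read_camera(n); cv2.imwrite(f"pics/{n}0.png",im)
    p=env.camera_params(n); print(n,{k:(np.round(v,4).tolist()) for k,v in p.items()})
s=env.get_state();print(s)
E
```

```text
top {'fx': 488.5631, 'fy': 488.5631, 'cx': 254.2546, 'cy': 189.0047, 'k1': -0.0222, 'view': [[-0.0103, -0.9998, 0.0159, -0.0427], [0.9993, -0.0097, 0.0364, -0.4879], [-0.0363, 0.0162, 0.9992, -1.3573], [0.0, 0.0, 0.0, 1.0]]}
scene {'fx': 469.1499, 'fy': 469.1499, 'cx': 254.353, 'cy': 194.8151, 'k1': -0.179, 'view': [[-0.8356, 0.5493, -0.0101, 0.4522], [-0.3274, -0.4831, 0.812, 0.1062], [0.4412, 0.6818, 0.5835, -1.6303], [0.0, 0.0, 0.0, 1.0]]}
{'clock': 0.1, 'joint_pos': array([-1.26157615e+00,  3.13940397e-01,  4.51105711e-02,  1.30360803e+00,
        2.39571305e-06,  1.43118657e+00]), 'qvel': array([ 0.0003825 , -0.00160594,  0.00154233, -0.00072208,  0.00063006,
        0.00060285]), 'tau': array([ 3.21976819e-03, -4.81725883e+01,  2.99243778e+01,  1.26943504e-02,
       -8.41667497e-05,  3.59294802e-06]), 'tcp_pos': array([ 0.24934794, -0.51762312,  0.23049681]), 'orientation': array([-8.17914823e-04,  9.74924137e-01,  2.22535960e-01, -6.83280243e-05]), 'wrist_force': array([0.54309016, 0.30094838, 0.77652092]), 'ft_torque': array([0.04466592, 0.02412567, 0.00660408]), 'finger_gap': 0.0853392250095304}
```

View pics/top0.png

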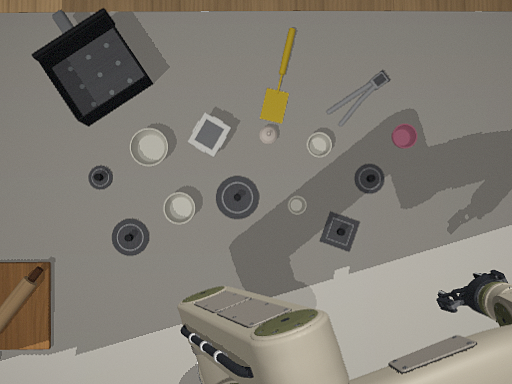

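View pics/scene0.png

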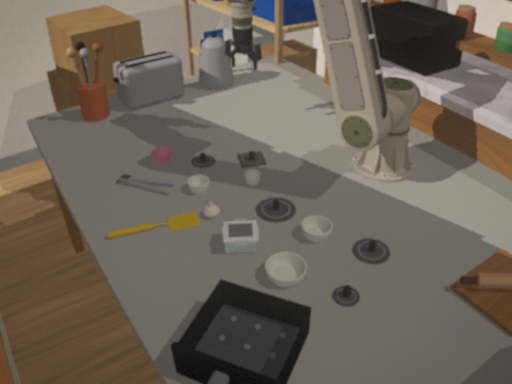

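The top view shows the lids at a (100,177), b (369,178), c (130,237) and d (237,197). The bowls are at a (297,205), b (319,144), c (179,208) and d (149,147). The square lid is at (340,231), the glass box at (210,134), and the pink decoy at (404,136). The scene view agrees with this.

```bash
cat > h.py <<'E'
import cv2,numpy as np
from workcell import env
def ray(p,u,v):
    K=np.array([[p["fx"],0,p["cx"]],[0,p["fy"],p["cy"]],[0,0,1]],float)
    x,y=cv2.undistortPoints(np.array([[[u,v]]],float),K,np.array([p["k1"],0,0,0.]))[0,0]
    V=np.array(p["view"]);R=V[:3,:3];return -R.T@V[:3,3],R.T@np.array([x,-y,-1])
def onplane(n,u,v,z):
    o,d=ray(env.camera_params(n),u,v);return o+d*(z-o[2])/d[2]
def proj(n,P):
    p=env.camera_params(n);V=np.array(p["view"]);c=V[:3,:3]@np.asarray(P)+V[:3,3]
    x,y=c[0]/-c[2],-c[1]/-c[2];f=1+p["k1"]*(x*x+y*y)
    return p["fx"]*x*f+p["cx"],p["fy"]*y*f+p["cy"]
E
cat > meas.py <<'E'
from h import *
im=cv2.imread("pics/top0.png")
T=dict(la=(100,177,34,.004),lb=(369,178,43,.004),lc=(130,237,52,.004),ld=(237,197,61,.004),
 ba=(297,205,26,.036),bb=(319,144,35,.036),bc=(179,208,44,.036),bd=(149,147,53,.036))
S=6;tiles=[]
for k,(u,v,r,z) in T.items():
    rp=r/1000*488.6/(1.357-z); w=int(rp+9)
    c=cv2.resize(im[v-w:v+w,u-w:u+w],None,fx=S,fy=S,interpolation=cv2.INTER_CUBIC)
    g=cv2.cvtColor(c,cv2.COLOR_BGR2GRAY)
    if k[0]=='b':
        m=(g>(150 if k!='ba' else 140)).astype(np.uint8)
    else: m=(cv2.GaussianBlur(g,(0,0),3)<(85 if k!='lb' else 70)).astype(np.uint8)
    cs=cv2.findContours(m,cv2.RETR_EXTERNAL,cv2.CHAIN_APPROX_NONE)[0]
    cs=max(cs,key=cv2.contourArea);(x,y),R=cv2.minEnclosingCircle(cs);e=cv2.fitEllipse(cv2.convexHull(cs))
    f=lambda x,y:(u-w+(x+.5)/S-.5,v-w+(y+.5)/S-.5)
    out=[k,'exp r px %.1f'%rp,'encl r %.1f'%(R/S),'ell r',np.round(np.array(e[1])/2/S,1),'encl',np.round(onplane("top",*f(x,y),z)[:2],4),'ell',np.round(onplane("top",*f(*e[0]),z)[:2],4)]
    if k[0]=='l':
        q=g.copy();mk=np.zeros_like(g);cv2.circle(mk,(w*S,w*S),10*S,255,-1)
        t=((g<35)&(mk>0)).astype(np.uint8);M=cv2.moments(t,True)
        if M['m00']:out+=['knob',np.round(onplane("top",*f(M['m10']/M['m00'],M['m01']/M['m00']),.025)[:2],4),'kr',round((M['m00']/3.14)**.5/S,1)]
    print(*out)
    cv2.drawContours(c,[cs],-1,(0,255,0),1);cv2.ellipse(c,e,(0,0,255),1)
    tiles.append(cv2.resize(c,(200,200)))
cv2.imwrite("pics/m.png",np.vstack([np.hstack(tiles[:4]),np.hstack(tiles[4:])]))
for k,u,v,z in(("sq",341,231,.02),("box",210,134,.053),("pink",404,136,.036),("pan",95,67,0.05),("garlic",269,134,.02)):print(k,onplane("top",u,v,z).round(3))
E
python3 meas.py
```

```text
la exp r px 12.3 encl r 12.1 ell r [11.7 12. ] encl [0.5251 0.3831] ell [0.5255 0.3835] knob [0.5252 0.3822] kr 3.7
lb exp r px 15.5 encl r 14.7 ell r [14.4 14.6] encl [ 0.5151 -0.3717] ell [ 0.5155 -0.3714] knob [ 0.5147 -0.3704] kr 3.9
lc exp r px 18.8 encl r 18.7 ell r [18.2 18.6] encl [0.3576 0.3003] ell [0.3579 0.3004] knob [0.3586 0.2981] kr 3.1
ld exp r px 22.0 encl r 21.4 ell r [21.2 21.3] encl [0.4657 0.0009] ell [0.4656 0.0009] knob [0.4667 0.0008] kr 2.2
ba exp r px 9.6 encl r 5.8 ell r [5.6 5.7] encl [ 0.4425 -0.161 ] ell [ 0.4424 -0.1609]
bb exp r px 12.9 encl r 12.8 ell r [12.6 12.7] encl [ 0.6078 -0.2264] ell [ 0.6077 -0.2264]
bc exp r px 16.3 encl r 16.3 ell r [16.  16.2] encl [0.4367 0.1602] ell [0.4367 0.1601]
bd exp r px 19.6 encl r 19.4 ell r [19.2 19.3] encl [0.6054 0.2426] ell [0.6055 0.2427]
sq [ 0.368 -0.287  0.02 ]
box [0.637 0.072 0.053]
pink [ 0.63  -0.464  0.036]
pan [0.824 0.385 0.05 ]
garlic [ 0.64 -0.09  0.02]
```

View pics/m.png

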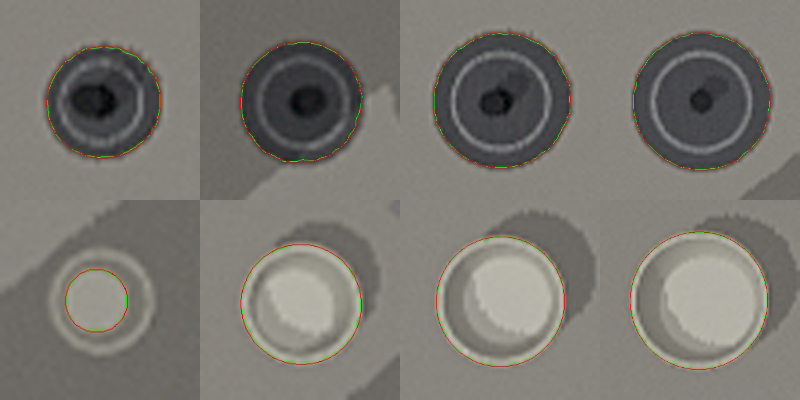

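All fits agree with the given sizes except bowl_a, where the threshold caught its inside. From the tile its rim ring centre is about (0.442, -0.1635). I'll square up the tool (yaw 90°, so tool x = world y and tool y = world x) and head for lid b.

```bash
python3 -m pendant '[{"fingers":60,"delta_pos":[0,0,15],"angular":[0,0,-0.15]},{"fingers":60,"delta_pos":[0,0,15],"angular":[0,0,-0.15]},{"fingers":60,"delta_pos":[0,0,15],"angular":[0,0,-0.15]},{"fingers":60,"delta_pos":[0,0,15],"angular":[0,0,-0.15]},{"fingers":60,"delta_pos":[0,0,15],"angular":[0,0,-0.15]},{"fingers":60,"delta_pos":[0,0,15],"angular":[0,0,-0.15]},{"fingers":60,"delta_pos":[0,0,15],"angular":[0,0,-0.15]},{"fingers":60,"delta_pos":[0,0,15],"angular":[0,0,-0.072]},{"fingers":60,"delta_pos":[20,35,0],"angular":[0,0,0]},{"fingers":60,"delta_pos":[25,45,0],"angular":[0,0,0]},{"fingers":60,"delta_pos":[25,45,0],"angular":[0,0,0]},{"fingers":60,"delta_pos":[25,45,0],"angular":[0,0,0]}]' 50
cat > st.py <<'E'
# prints shift (tool mm) from the settled pose to a world target
import sys;from h import *
from scipy.spatial.transform import Rotation as Ro
s=env.get_state();q=s["orientation"];R=Ro.from_quat(np.roll(q,-1))
t=np.array([float(a) for a in sys.argv[1:4]])
print("tcp",s["tcp_pos"].round(4),"shift mm",(R.inv().apply(t-s["tcp_pos"])*1e3).round(1),
 "turn",(R.inv()*Ro.from_quat([2**-.5,2**-.5,0,0])).as_rotvec().round(4),"gap",round(s["finger_gap"],4),"F",s["wrist_force"].round(2),"t",round(s["clock"],2),"q",s["joint_pos"].round(2))
E
python3 st.py 0.515 -0.371 0.05
```

```text
clock: 1.3
tcp_pos: [0.4167, -0.4241, 0.1108]
orientation: [-0.0, 0.707, 0.707, 0.0]
wrist_force: [0.9, -1.1, 0.6]
finger_gap: 0.06
tcp [ 0.4167 -0.4241  0.1108] shift mm [53.2 98.3 60.8] turn [-0.0005 -0.0006 -0.001 ] gap 0.06 F [ 0.94 -1.08  0.57] t 1.3 q [-0.93  0.41 -0.11  1.05 -0.    0.64]
```

```bash
python3 -m pendant '[{"fingers":60,"delta_pos":[22,40,0],"angular":[0,0,0]},{"fingers":60,"delta_pos":[20,36,20],"angular":[0,0,0]},{"fingers":60,"delta_pos":[10,20,20],"angular":[0,0,0]},{"fingers":60,"delta_pos":[0,0,20],"angular":[0,0,0]},{"fingers":60,"delta_pos":[0,0,0],"angular":[0,0,0]},{"fingers":60,"delta_pos":[0,0,0],"angular":[0,0,0]}]'
python3 st.py 0.515 -0.371 0.008
python3 - <<'E'
from h import *
a=[]
for n in("top","scene"):
    im=env.read_camera(n)
    u,v=map(int,proj(n,(.515,-.371,.03)));w=28 if n=="top" else 32
    u=max(u,w);v=max(v,w);a.append(cv2.resize(im[v-w:v+w,u-w:u+w],(400,400),interpolation=cv2.INTER_CUBIC))
cv2.imwrite("pics/g1.png",np.hstack(a))
E
```

```text
clock: 1.9
tcp_pos: [0.511, -0.3728, 0.0508]
orientation: [-0.001, 0.707, 0.707, -0.0]
wrist_force: [-0.3, -0.3, 0.5]
finger_gap: 0.0602
tcp [ 0.511  -0.3728  0.0508] shift mm [ 1.8  4.1 42.8] turn [-0.0015 -0.0012 -0.0001] gap 0.0602 F [-0.33 -0.35  0.48] t 1.9 q [-0.76  0.53 -0.08  0.96 -0.    0.81]
```

View pics/g1.png

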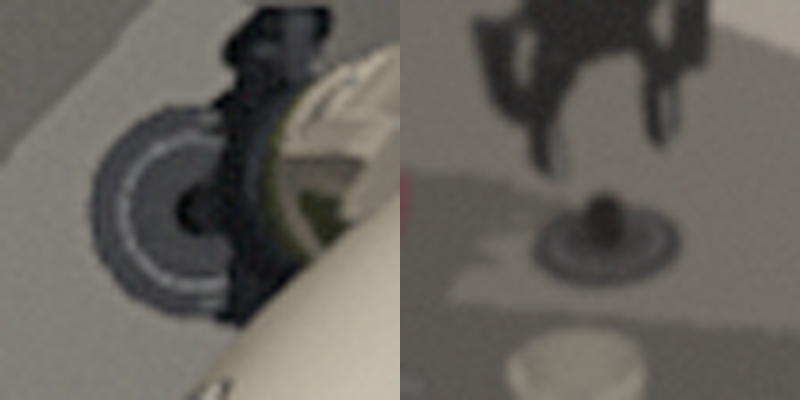

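The crops show the fingers standing astride lid b's knob, which sits at about (605,220) in the right crop. I'll go down and close.

```bash
python3 -m pendant '[{"fingers":60,"delta_pos":[2,4,15],"angular":[0,0,0]},{"fingers":60,"delta_pos":[0,0,15],"angular":[0,0,0]},{"fingers":60,"delta_pos":[0,0,12],"angular":[0,0,0]},{"fingers":60,"delta_pos":[0,0,0],"angular":[0,0,0]},{"fingers":10,"delta_pos":[0,0,0],"angular":[0,0,0]},{"fingers":10,"delta_pos":[0,0,0],"angular":[0,0,0]},{"fingers":10,"delta_pos":[0,0,0],"angular":[0,0,0]},{"fingers":10,"delta_pos":[0,0,0],"angular":[0,0,0]},{"fingers":10,"delta_pos":[0,0,0],"angular":[0,0,0]},{"fingers":10,"delta_pos":[0,0,0],"angular":[0,0,0]}]' 50
python3 st.py 0.6078 -0.2264 0.11
```

```text
clock: 3.0
tcp_pos: [0.5162, -0.3719, 0.0103]
orientation: [0.001, 0.707, 0.707, -0.0]
wrist_force: [-0.2, 0.6, 5.6]
finger_gap: 0.0184
tcp [ 0.5162 -0.3719  0.0103] shift mm [145.3  91.7 -99.8] turn [0.0014 0.0015 0.    ] gap 0.0184 F [-0.21  0.62  5.63] t 3.0 q [-0.75  0.57 -0.12  0.88 -0.    0.82]
```

```bash
python3 -m pendant '[{"fingers":10,"delta_pos":[0,0,-10],"angular":[0,0,0]},{"fingers":10,"delta_pos":[0,0,-25],"angular":[0,0,0]},{"fingers":10,"delta_pos":[0,0,-30],"angular":[0,0,0]},{"fingers":10,"delta_pos":[10,6,-20],"angular":[0,0,0]},{"fingers":10,"delta_pos":[22,14,-5],"angular":[0,0,0]},{"fingers":10,"delta_pos":[30,19,0],"angular":[0,0,0]},{"fingers":10,"delta_pos":[30,19,0],"angular":[0,0,0]},{"fingers":10,"delta_pos":[28,18,0],"angular":[0,0,0]},{"fingers":10,"delta_pos":[16,10,0],"angular":[0,0,0]},{"fingers":10,"delta_pos":[9,6,0],"angular":[0,0,0]},{"fingers":10,"delta_pos":[0,0,0],"angular":[0,0,0]},{"fingers":10,"delta_pos":[0,0,0],"angular":[0,0,0]}]' 50
python3 st.py 0.6078 -0.2264 0.0465
python3 - <<'E'
from h import *
a=[]
for n in("top","scene"):
    im=env.read_camera(n)
    u,v=map(int,proj(n,(.608,-.226,.07)));w=36
    a.append(cv2.resize(im[v-w:v+w,u-w:u+w],(400,400),interpolation=cv2.INTER_CUBIC))
cv2.imwrite("pics/g2.png",np.hstack(a))
E
```

```text
clock: 4.2
tcp_pos: [0.6071, -0.2271, 0.0992]
orientation: [-0.0, 0.707, 0.707, -0.0]
wrist_force: [0.4, -0.8, -0.3]
finger_gap: 0.0183
tcp [ 0.6071 -0.2271  0.0992] shift mm [ 0.7  0.7 52.7] turn [-0.0006  0.0005 -0.0006] gap 0.0183 F [ 0.42 -0.77 -0.25] t 4.2 q [-0.48  0.52  0.03  1.08 -0.    1.09]
```

View pics/g2.png

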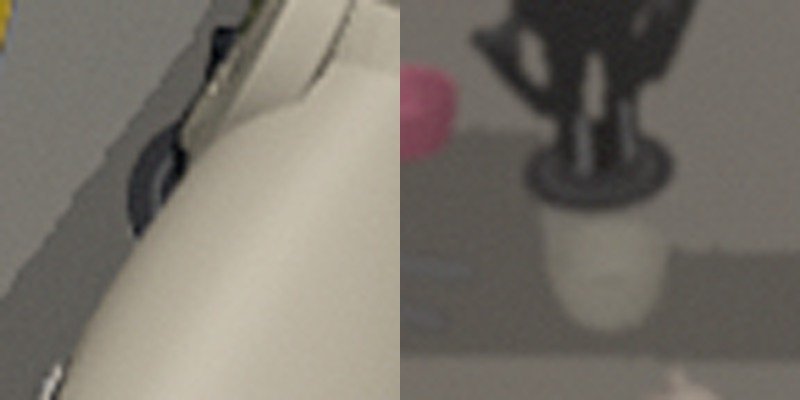

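Lid b is held level over bowl b, with the disc at about (600,170) in the right crop. Next I'll set it down.

```bash
python3 -m pendant '[{"fingers":10,"delta_pos":[1,1,12],"angular":[0,0,0]},{"fingers":10,"delta_pos":[0,0,18],"angular":[0,0,0]},{"fingers":10,"delta_pos":[0,0,12],"angular":[0,0,0]},{"fingers":10,"delta_pos":[0,0,5],"angular":[0,0,0]},{"fingers":10,"delta_pos":[0,0,3],"angular":[0,0,0]},{"fingers":10,"delta_pos":[0,0,2],"angular":[0,0,0]},{"fingers":10,"delta_pos":[0,0,0],"angular":[0,0,0]},{"fingers":10,"delta_pos":[0,0,0],"angular":[0,0,0]}]'
python3 st.py 0.6078 -0.2264 0.0465
```

```text
clock: 5.1
tcp_pos: [0.609, -0.2254, 0.0479]
orientation: [0.001, 0.707, 0.707, 0.0]
wrist_force: [-0.2, 0.8, -0.3]
finger_gap: 0.0182
tcp [ 0.609  -0.2254  0.0479] shift mm [-1.  -1.2  1.4] turn [0.0009 0.0006 0.0001] gap 0.0182 F [-0.18  0.78 -0.26] t 5.1 q [-0.48  0.56 -0.04  0.97 -0.    1.09]
```

```bash
python3 -m pendant '[{"fingers":10,"delta_pos":[-1,-1,1],"angular":[0,0,0]},{"fingers":10,"delta_pos":[0,0,1],"angular":[0,0,0]},{"fingers":10,"delta_pos":[0,0,0],"angular":[0,0,0]},{"fingers":10,"delta_pos":[0,0,0],"angular":[0,0,0]}]'
python3 st.py 0.6078 -0.2264 0.0465
```

```text
clock: 5.5
tcp_pos: [0.608, -0.2265, 0.0467]
orientation: [0.001, 0.707, 0.707, 0.0]
wrist_force: [-1.7, 0.7, 5.5]
finger_gap: 0.0182
tcp [ 0.608  -0.2265  0.0467] shift mm [ 0.1 -0.2  0.2] turn [0.0014 0.001  0.    ] gap 0.0182 F [-1.72  0.7   5.47] t 5.5 q [-0.48  0.56 -0.04  0.97 -0.    1.09]
```

```bash
python3 -m pendant '[{"fingers":50,"delta_pos":[0,0,0],"angular":[0,0,0]},{"fingers":50,"delta_pos":[0,0,0],"angular":[0,0,0]},{"fingers":50,"delta_pos":[0,0,0],"angular":[0,0,0]},{"fingers":50,"delta_pos":[0,0,-10],"angular":[0,0,0]},{"fingers":60,"delta_pos":[0,0,-25],"angular":[0,0,0]},{"fingers":60,"delta_pos":[0,0,-25],"angular":[0,0,0]},{"fingers":60,"delta_pos":[32,-20,0],"angular":[0,0,0]},{"fingers":60,"delta_pos":[40,-25,0],"angular":[0,0,0]},{"fingers":60,"delta_pos":[40,-25,0],"angular":[0,0,0]},{"fingers":60,"delta_pos":[40,-25,0],"angular":[0,0,0]},{"fingers":60,"delta_pos":[40,-25,0],"angular":[0,0,0]},{"fingers":60,"delta_pos":[35,-22,0],"angular":[0,0,0]}]'
python3 -m pendant '[{"fingers":60,"delta_pos":[0,0,0],"angular":[0,0,0]},{"fingers":60,"delta_pos":[0,0,0],"angular":[0,0,0]}]'
python3 st.py 0.466 0.0009 0.011
python3 - <<'E'
from h import *
a=[]
for n in("top","scene"):
    im=env.read_camera(n)
    u,v=map(int,proj(n,(.608,-.226,.04)));w=36
    a.append(cv2.resize(im[v-w:v+w,u-w:u+w],(400,400),interpolation=cv2.INTER_CUBIC))
cv2.imwrite("pics/g3.png",np.hstack(a))
E
```

```text
clock: 6.7
tcp_pos: [0.4643, 0.0023, 0.106]
orientation: [0.0, 0.707, 0.707, 0.0]
wrist_force: [1.1, 0.6, 0.8]
finger_gap: 0.06
clock: 6.9
tcp_pos: [0.4659, 0.0013, 0.1062]
orientation: [0.001, 0.706, 0.708, 0.0]
wrist_force: [0.8, 0.2, -0.2]
finger_gap: 0.0599
tcp [0.4659 0.0013 0.1062] shift mm [-0.3 -0.1 95.2] turn [0.0018 0.0007 0.002 ] gap 0.0599 F [ 0.84  0.17 -0.21] t 6.9 q [-0.17  0.18 -0.45  0.94 -0.    1.4 ]
```

View pics/g3.png

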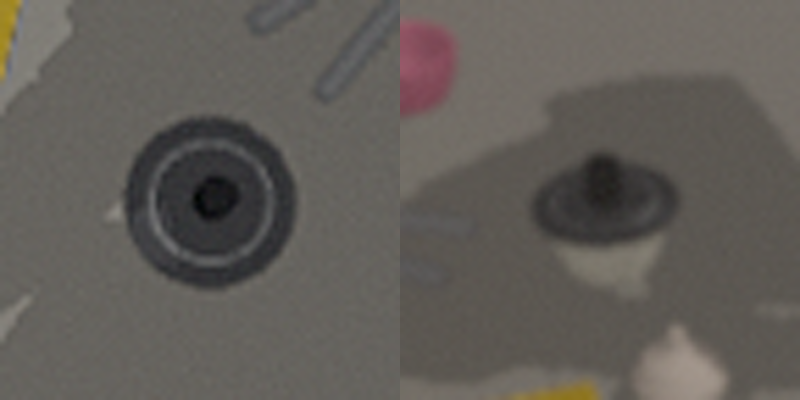

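Lid b lies flat on bowl b, centred in both crops (about (210,203) and (605,200)). Next is lid d.

```bash
python3 -m pendant '[{"fingers":60,"delta_pos":[0,0,25],"angular":[0,0,0]},{"fingers":60,"delta_pos":[0,0,30],"angular":[0,0,0]},{"fingers":60,"delta_pos":[0,0,20],"angular":[0,0,0]},{"fingers":60,"delta_pos":[0,0,13],"angular":[0,0,0]},{"fingers":60,"delta_pos":[0,0,7],"angular":[0,0,0]},{"fingers":60,"delta_pos":[0,0,0],"angular":[0,0,0]},{"fingers":10,"delta_pos":[0,0,0],"angular":[0,0,0]},{"fingers":10,"delta_pos":[0,0,0],"angular":[0,0,0]},{"fingers":10,"delta_pos":[0,0,0],"angular":[0,0,0]},{"fingers":10,"delta_pos":[0,0,0],"angular":[0,0,0]},{"fingers":10,"delta_pos":[0,0,0],"angular":[0,0,0]},{"fingers":10,"delta_pos":[0,0,0],"angular":[0,0,0]}]' 50
python3 st.py 0.6055 0.2427 0.11
```

```text
clock: 8.2
tcp_pos: [0.4664, 0.0005, 0.0113]
orientation: [0.001, 0.707, 0.707, 0.0]
wrist_force: [-1.2, -1.1, 6.2]
finger_gap: 0.0183
tcp [0.4664 0.0005 0.0113] shift mm [242.1 139.3 -98.7] turn [0.0019 0.0008 0.    ] gap 0.0183 F [-1.17 -1.13  6.23] t 8.2 q [-0.17  0.3  -0.57  0.7  -0.    1.4 ]
```

```bash
python3 -m pendant '[{"fingers":10,"delta_pos":[0,0,-10],"angular":[0,0,0]},{"fingers":10,"delta_pos":[0,0,-25],"angular":[0,0,0]},{"fingers":10,"delta_pos":[0,0,-30],"angular":[0,0,0]},{"fingers":10,"delta_pos":[14,8,-25],"angular":[0,0,0]},{"fingers":10,"delta_pos":[28,16,-10],"angular":[0,0,0]},{"fingers":10,"delta_pos":[35,20,0],"angular":[0,0,0]},{"fingers":10,"delta_pos":[35,20,0],"angular":[0,0,0]},{"fingers":10,"delta_pos":[35,20,0],"angular":[0,0,0]},{"fingers":10,"delta_pos":[35,20,0],"angular":[0,0,0]},{"fingers":10,"delta_pos":[30,18,0],"angular":[0,0,0]},{"fingers":10,"delta_pos":[20,12,0],"angular":[0,0,0]},{"fingers":10,"delta_pos":[10,5,0],"angular":[0,0,0]}]'
python3 -m pendant '[{"fingers":10,"delta_pos":[0,0,0],"angular":[0,0,0]},{"fingers":10,"delta_pos":[0,0,0],"angular":[0,0,0]}]'
python3 st.py 0.6055 0.2427 0.047
```

```text
clock: 9.4
tcp_pos: [0.6051, 0.2448, 0.1103]
orientation: [-0.0, 0.706, 0.708, 0.0]
wrist_force: [-0.5, -1.0, -2.0]
finger_gap: 0.0181
clock: 9.6
tcp_pos: [0.6038, 0.242, 0.1101]
orientation: [-0.0, 0.707, 0.707, -0.001]
wrist_force: [0.1, 0.1, -1.9]
finger_gap: 0.018
tcp [0.6038 0.242  0.1101] shift mm [ 0.8  1.8 63.1] turn [-0.0013  0.0009 -0.0002] gap 0.018 F [ 0.09  0.07 -1.9 ] t 9.6 q [ 0.26  0.51  0.05  1.11 -0.    1.83]
```

```bash
python3 -m pendant '[{"fingers":10,"delta_pos":[1,1,12],"angular":[0,0,0]},{"fingers":10,"delta_pos":[0,0,20],"angular":[0,0,0]},{"fingers":10,"delta_pos":[0,0,16],"angular":[0,0,0]},{"fingers":10,"delta_pos":[0,0,8],"angular":[0,0,0]},{"fingers":10,"delta_pos":[0,0,4],"angular":[0,0,0]},{"fingers":10,"delta_pos":[0,0,2],"angular":[0,0,0]},{"fingers":10,"delta_pos":[0,0,1],"angular":[0,0,0]},{"fingers":10,"delta_pos":[0,0,0],"angular":[0,0,0]},{"fingers":10,"delta_pos":[0,0,0],"angular":[0,0,0]}]'
python3 st.py 0.6055 0.2427 0.047
```

```text
clock: 10.5
tcp_pos: [0.6061, 0.2438, 0.0479]
orientation: [0.0, 0.707, 0.707, 0.0]
wrist_force: [0.3, 0.4, -0.9]
finger_gap: 0.0183
tcp [0.6061 0.2438 0.0479] shift mm [-1.1 -0.6  0.9] turn [ 0.0011 -0.0001  0.    ] gap 0.0183 F [ 0.31  0.35 -0.87] t 10.5 q [ 0.26  0.56 -0.03  0.98 -0.    1.83]
```

```bash
python3 -m pendant '[{"fingers":10,"delta_pos":[-1,0,1],"angular":[0,0,0]},{"fingers":10,"delta_pos":[0,0,0.7],"angular":[0,0,0]},{"fingers":10,"delta_pos":[0,0,0],"angular":[0,0,0]},{"fingers":10,"delta_pos":[0,0,0],"angular":[0,0,0]}]'
python3 st.py 0.6055 0.2427 0.047
```

```text
clock: 10.9
tcp_pos: [0.6061, 0.2434, 0.0473]
orientation: [0.0, 0.707, 0.707, 0.001]
wrist_force: [-2.3, 0.7, 5.9]
finger_gap: 0.0183
tcp [0.6061 0.2434 0.0473] shift mm [-0.7 -0.6  0.3] turn [ 0.0019 -0.0012  0.0005] gap 0.0183 F [-2.3   0.72  5.9 ] t 10.9 q [ 0.26  0.56 -0.03  0.97  0.    1.83]
```

```bash
python3 -m pendant '[{"fingers":50,"delta_pos":[0,0,0],"angular":[0,0,0]},{"fingers":50,"delta_pos":[0,0,0],"angular":[0,0,0]},{"fingers":50,"delta_pos":[0,0,0],"angular":[0,0,0]},{"fingers":50,"delta_pos":[0,0,-10],"angular":[0,0,0]},{"fingers":60,"delta_pos":[0,0,-25],"angular":[0,0,0]},{"fingers":60,"delta_pos":[0,0,-25],"angular":[0,0,0]},{"fingers":60,"delta_pos":[25,-15,0],"angular":[0,0,0]},{"fingers":60,"delta_pos":[35,-20,0],"angular":[0,0,0]},{"fingers":60,"delta_pos":[35,-20,0],"angular":[0,0,0]},{"fingers":60,"delta_pos":[30,-17,0],"angular":[0,0,0]},{"fingers":60,"delta_pos":[15,-9,0],"angular":[0,0,0]},{"fingers":60,"delta_pos":[0,0,0],"angular":[0,0,0]}]'
python3 -m pendant '[{"fingers":60,"delta_pos":[0,0,0],"angular":[0,0,0]},{"fingers":60,"delta_pos":[0,0,0],"angular":[0,0,0]}]'
python3 st.py 0.5252 0.3831 0.011
python3 - <<'E'
from h import *
a=[]
for n,P in(("top",(.606,.243,.04)),("scene",(.606,.243,.04)),("scene",(.525,.383,.06))):
    im=env.read_camera(n)
    u,v=map(int,proj(n,P));w=40
    a.append(cv2.resize(im[v-w:v+w,u-w:u+w],(266,266),interpolation=cv2.INTER_CUBIC))
cv2.imwrite("pics/g4.png",np.hstack(a))
E
```

```text
clock: 12.1
tcp_pos: [0.5234, 0.3847, 0.106]
orientation: [0.0, 0.706, 0.708, 0.0]
wrist_force: [0.0, 0.5, 0.5]
finger_gap: 0.0599
clock: 12.3
tcp_pos: [0.5254, 0.3817, 0.1056]
orientation: [0.0, 0.708, 0.707, -0.0]
wrist_force: [0.4, 0.5, -0.7]
finger_gap: 0.0599
tcp [0.5254 0.3817 0.1056] shift mm [ 1.5 -0.3 94.6] turn [ 0.0003  0.0005 -0.0014] gap 0.0599 F [ 0.36  0.48 -0.73] t 12.3 q [ 0.5   0.51  0.04  1.09 -0.    2.08]
```

View pics/g4.png

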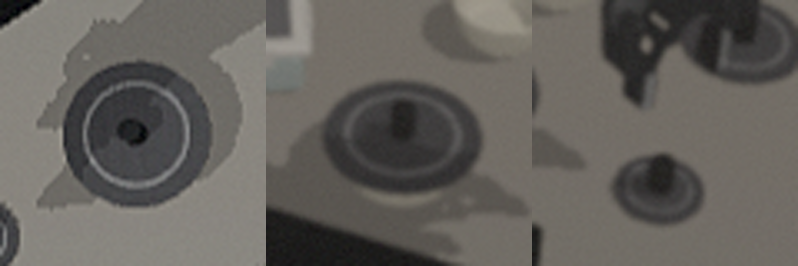

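Lid d covers bowl d, flat and centred at about (137,134). The fingers are astride the knob of lid a. I'll pick that up next.

```bash
python3 -m pendant '[{"fingers":60,"delta_pos":[1,0,25],"angular":[0,0,0]},{"fingers":60,"delta_pos":[0,0,30],"angular":[0,0,0]},{"fingers":60,"delta_pos":[0,0,20],"angular":[0,0,0]},{"fingers":60,"delta_pos":[0,0,13],"angular":[0,0,0]},{"fingers":60,"delta_pos":[0,0,6],"angular":[0,0,0]},{"fingers":60,"delta_pos":[0,0,0],"angular":[0,0,0]},{"fingers":10,"delta_pos":[0,0,0],"angular":[0,0,0]},{"fingers":10,"delta_pos":[0,0,0],"angular":[0,0,0]},{"fingers":10,"delta_pos":[0,0,0],"angular":[0,0,0]},{"fingers":10,"delta_pos":[0,0,0],"angular":[0,0,0]},{"fingers":10,"delta_pos":[0,0,0],"angular":[0,0,0]},{"fingers":10,"delta_pos":[0,0,0],"angular":[0,0,0]}]' 50
python3 st.py 0.442 -0.1635 0.11
python3 - <<'E'
from h import *
# bowl a rim: outer edge of the bright ring, radial gradient samples, circle fit
im=cv2.imread("pics/top0.png");g=cv2.GaussianBlur(cv2.cvtColor(im,cv2.COLOR_BGR2GRAY).astype(np.float32),(0,0),.8)
c=np.array([296.8,204.8])
for _ in range(3):
    P=[]
    for t in np.arange(0,2*np.pi,.15):
        r=np.arange(7,12.5,.1);x=(c[0]+r*np.cos(t)).astype(np.float32);y=(c[1]+r*np.sin(t)).astype(np.float32)
        L=cv2.remap(g,x[None],y[None],cv2.INTER_CUBIC)[0];d=np.gradient(L);i=d.argmin()
        if d[i]<-1 : P.append((x[i],y[i]))
    P=np.array(P,np.float32);e=cv2.fitEllipse(P);c=np.array(e[0])
print(len(P),c,np.array(e[1])/2,onplane("top",*c,.036).round(4))
E
```

```text
clock: 13.65
tcp_pos: [0.5254, 0.3842, 0.013]
orientation: [0.0, 0.707, 0.707, 0.001]
wrist_force: [-1.0, -0.7, 5.7]
finger_gap: 0.018
tcp [0.5254 0.3842 0.013 ] shift mm [-547.6  -83.3  -97.8] turn [ 0.0021 -0.0011  0.0001] gap 0.018 F [-0.95 -0.68  5.72] t 13.65 q [ 0.51  0.59 -0.08  0.9  -0.    2.08]
42 [296.81399536 204.70368958] [9.65401459 9.73966694] [ 0.4423 -0.1635  0.036 ]
```

```bash
python3 -m pendant '[{"fingers":10,"delta_pos":[0,0,-10],"angular":[0,0,0]},{"fingers":10,"delta_pos":[0,0,-25],"angular":[0,0,0]},{"fingers":10,"delta_pos":[0,0,-30],"angular":[0,0,0]},{"fingers":10,"delta_pos":[-15,-2,-25],"angular":[0,0,0]},{"fingers":10,"delta_pos":[-30,-4,-10],"angular":[0,0,0]},{"fingers":10,"delta_pos":[-40,-6,0],"angular":[0,0,0]},{"fingers":10,"delta_pos":[-40,-6,0],"angular":[0,0,0]},{"fingers":10,"delta_pos":[-40,-6,0],"angular":[0,0,0]},{"fingers":10,"delta_pos":[-40,-6,0],"angular":[0,0,0]},{"fingers":10,"delta_pos":[-40,-6,0],"angular":[0,0,0]},{"fingers":10,"delta_pos":[-40,-6,0],"angular":[0,0,0]},{"fingers":10,"delta_pos":[-40,-6,0],"angular":[0,0,0]}]'
python3 -m pendant '[{"fingers":10,"delta_pos":[-40,-6,0],"angular":[0,0,0]},{"fingers":10,"delta_pos":[-40,-6,0],"angular":[0,0,0]},{"fingers":10,"delta_pos":[-40,-6,0],"angular":[0,0,0]},{"fingers":10,"delta_pos":[-40,-6,0],"angular":[0,0,0]},{"fingers":10,"delta_pos":[-35,-6,0],"angular":[0,0,0]},{"fingers":10,"delta_pos":[-20,-3,0],"angular":[0,0,0]},{"fingers":10,"delta_pos":[-8,-2,0],"angular":[0,0,0]},{"fingers":10,"delta_pos":[0,0,0],"angular":[0,0,0]},{"fingers":10,"delta_pos":[0,0,0],"angular":[0,0,0]},{"fingers":10,"delta_pos":[0,0,0],"angular":[0,0,0]}]'
python3 st.py 0.4423 -0.1635 0.049
```

```text
clock: 14.85
tcp_pos: [0.476, 0.0573, 0.1121]
orientation: [0.0, 0.707, 0.707, 0.0]
wrist_force: [1.2, 0.3, -0.6]
finger_gap: 0.0178
clock: 15.85
tcp_pos: [0.4416, -0.1631, 0.1116]
orientation: [-0.0, 0.707, 0.708, 0.0]
wrist_force: [0.4, 0.4, -1.5]
finger_gap: 0.0182
tcp [ 0.4416 -0.1631  0.1116] shift mm [-0.5  0.7 62.6] turn [-0.0003 -0.0004  0.0016] gap 0.0182 F [ 0.39  0.35 -1.55] t 15.85 q [-0.52  0.19 -0.42  0.96  0.    1.04]
```

```bash
python3 -m pendant '[{"fingers":10,"delta_pos":[0,0,12],"angular":[0,0,0]},{"fingers":10,"delta_pos":[0,0,20],"angular":[0,0,0]},{"fingers":10,"delta_pos":[0,0,16],"angular":[0,0,0]},{"fingers":10,"delta_pos":[0,0,8],"angular":[0,0,0]},{"fingers":10,"delta_pos":[0,0,3],"angular":[0,0,0]},{"fingers":10,"delta_pos":[0,0,2],"angular":[0,0,0]},{"fingers":10,"delta_pos":[0,0,1],"angular":[0,0,0]},{"fingers":10,"delta_pos":[0,0,0],"angular":[0,0,0]},{"fingers":10,"delta_pos":[0,0,0],"angular":[0,0,0]}]'
python3 st.py 0.4423 -0.1635 0.049
python3 - <<'E'
from h import *
a=[]
for n in("top","scene"):
    im=env.read_camera(n)
    u,v=map(int,proj(n,(.442,-.1635,.045)));w=36
    a.append(cv2.resize(im[v-w:v+w,u-w:u+w],(400,400),interpolation=cv2.INTER_CUBIC))
cv2.imwrite("pics/g5.png",np.hstack(a))
E
```

```text
clock: 16.75
tcp_pos: [0.442, -0.1645, 0.0501]
orientation: [0.001, 0.707, 0.707, 0.0]
wrist_force: [-0.9, 0.2, -1.5]
finger_gap: 0.0181
tcp [ 0.442  -0.1645  0.0501] shift mm [1.  0.3 1.1] turn [ 0.0009  0.0006 -0.0001] gap 0.0181 F [-0.86  0.15 -1.52] t 16.75 q [-0.53  0.26 -0.51  0.8  -0.    1.04]
```

View pics/g5.png

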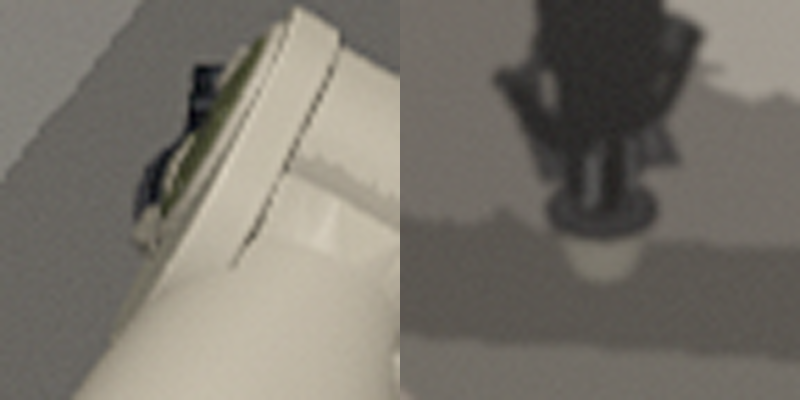

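Lid a hovers just above bowl a, centred at about (602,210). I'll lower the last millimetre or two.

```bash
python3 -m pendant '[{"fingers":10,"delta_pos":[0.5,0,1],"angular":[0,0,0]},{"fingers":10,"delta_pos":[0,0,0.7],"angular":[0,0,0]},{"fingers":10,"delta_pos":[0,0,0],"angular":[0,0,0]},{"fingers":10,"delta_pos":[0,0,0],"angular":[0,0,0]}]'
python3 st.py 0.4423 -0.1635 0.049
```

```text
clock: 17.25
tcp_pos: [0.442, -0.1642, 0.0491]
orientation: [0.001, 0.707, 0.707, -0.0]
wrist_force: [-3.1, 0.8, 10.2]
finger_gap: 0.018
tcp [ 0.442  -0.1642  0.0491] shift mm [0.7 0.3 0.1] turn [ 0.0011  0.0014 -0.0001] gap 0.018 F [-3.15  0.8  10.19] t 17.25 q [-0.53  0.26 -0.51  0.8  -0.    1.05]
```

```bash
python3 -m pendant '[{"fingers":50,"delta_pos":[0,0,0],"angular":[0,0,0]},{"fingers":50,"delta_pos":[0,0,0],"angular":[0,0,0]},{"fingers":50,"delta_pos":[0,0,0],"angular":[0,0,0]},{"fingers":50,"delta_pos":[0,0,-10],"angular":[0,0,0]},{"fingers":60,"delta_pos":[0,0,-25],"angular":[0,0,0]},{"fingers":60,"delta_pos":[0,0,-25],"angular":[0,0,0]},{"fingers":60,"delta_pos":[25,-4,0],"angular":[0,0,0]},{"fingers":60,"delta_pos":[40,-7,0],"angular":[0,0,0]},{"fingers":60,"delta_pos":[40,-7,0],"angular":[0,0,0]},{"fingers":60,"delta_pos":[40,-7,0],"angular":[0,0,0]},{"fingers":60,"delta_pos":[40,-7,0],"angular":[0,0,0]},{"fingers":60,"delta_pos":[40,-7,0],"angular":[0,0,0]}]'
python3 -m pendant '[{"fingers":60,"delta_pos":[40,-7,0],"angular":[0,0,0]},{"fingers":60,"delta_pos":[40,-7,0],"angular":[0,0,0]},{"fingers":60,"delta_pos":[40,-7,0],"angular":[0,0,0]},{"fingers":60,"delta_pos":[40,-7,0],"angular":[0,0,0]},{"fingers":60,"delta_pos":[40,-7,0],"angular":[0,0,0]},{"fingers":60,"delta_pos":[28,-6,0],"angular":[0,0,0]},{"fingers":60,"delta_pos":[11,-4,0],"angular":[0,0,0]},{"fingers":60,"delta_pos":[0,0,0],"angular":[0,0,0]},{"fingers":60,"delta_pos":[0,0,0],"angular":[0,0,0]}]'
python3 st.py 0.358 0.300 0.012
python3 - <<'E'
from h import *
a=[]
for n,P in(("top",(.442,-.1635,.04)),("scene",(.442,-.1635,.04)),("scene",(.358,.3,.06))):
    im=env.read_camera(n)
    u,v=map(int,proj(n,P));w=40
    a.append(cv2.resize(im[v-w:v+w,u-w:u+w],(266,266),interpolation=cv2.INTER_CUBIC))
cv2.imwrite("pics/g6.png",np.hstack(a))
E
```

```text
clock: 18.45
tcp_pos: [0.4024, 0.0627, 0.1086]
orientation: [0.0, 0.707, 0.707, 0.0]
wrist_force: [0.5, -0.6, -0.1]
finger_gap: 0.0599
clock: 19.35
tcp_pos: [0.3575, 0.2995, 0.1079]
orientation: [0.0, 0.707, 0.707, -0.0]
wrist_force: [-0.1, -0.4, -0.6]
finger_gap: 0.0601
tcp [0.3575 0.2995 0.1079] shift mm [ 0.6  0.5 95.9] turn [-0.0002  0.0009  0.0001] gap 0.0601 F [-0.12 -0.41 -0.6 ] t 19.35 q [ 0.53  0.18 -0.44  0.95 -0.    2.1 ]
```

View pics/g6.png

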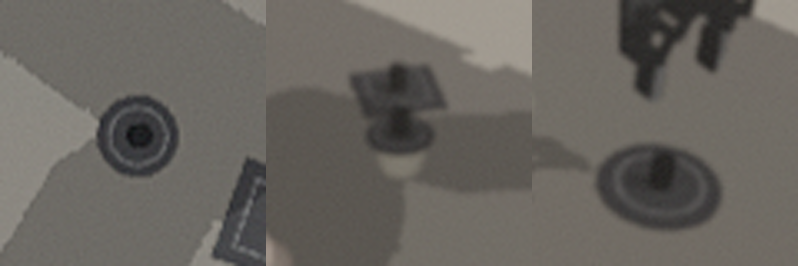

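Lid a is flat on bowl a at about (138,136). The fingers are above lid c's knob, so I'll pick it up.

```bash
python3 -m pendant '[{"fingers":60,"delta_pos":[0,0,25],"angular":[0,0,0]},{"fingers":60,"delta_pos":[0,0,30],"angular":[0,0,0]},{"fingers":60,"delta_pos":[0,0,20],"angular":[0,0,0]},{"fingers":60,"delta_pos":[0,0,14],"angular":[0,0,0]},{"fingers":60,"delta_pos":[0,0,7],"angular":[0,0,0]},{"fingers":60,"delta_pos":[0,0,0],"angular":[0,0,0]},{"fingers":10,"delta_pos":[0,0,0],"angular":[0,0,0]},{"fingers":10,"delta_pos":[0,0,0],"angular":[0,0,0]},{"fingers":10,"delta_pos":[0,0,0],"angular":[0,0,0]},{"fingers":10,"delta_pos":[0,0,0],"angular":[0,0,0]},{"fingers":10,"delta_pos":[0,0,0],"angular":[0,0,0]},{"fingers":10,"delta_pos":[0,0,0],"angular":[0,0,0]}]' 50
python3 st.py 0.4367 0.1602 0.11
```

```text
clock: 20.7
tcp_pos: [0.3582, 0.3006, 0.0129]
orientation: [0.0, 0.707, 0.707, 0.001]
wrist_force: [-1.8, -1.3, 6.1]
finger_gap: 0.0181
tcp [0.3582 0.3006 0.0129] shift mm [-140.3   78.6  -97.1] turn [ 0.0016 -0.0005  0.0001] gap 0.0181 F [-1.78 -1.32  6.09] t 20.7 q [ 0.53  0.3  -0.57  0.7  -0.    2.1 ]
```

```bash
python3 -m pendant '[{"fingers":10,"delta_pos":[0,0,-10],"angular":[0,0,0]},{"fingers":10,"delta_pos":[0,0,-25],"angular":[0,0,0]},{"fingers":10,"delta_pos":[0,0,-30],"angular":[0,0,0]},{"fingers":10,"delta_pos":[-10,6,-25],"angular":[0,0,0]},{"fingers":10,"delta_pos":[-22,12,-10],"angular":[0,0,0]},{"fingers":10,"delta_pos":[-30,17,0],"angular":[0,0,0]},{"fingers":10,"delta_pos":[-30,17,0],"angular":[0,0,0]},{"fingers":10,"delta_pos":[-25,14,0],"angular":[0,0,0]},{"fingers":10,"delta_pos":[-15,8,0],"angular":[0,0,0]},{"fingers":10,"delta_pos":[-8,5,0],"angular":[0,0,0]},{"fingers":10,"delta_pos":[0,0,0],"angular":[0,0,0]},{"fingers":10,"delta_pos":[0,0,0],"angular":[0,0,0]}]'
python3 st.py 0.4367 0.1602 0.049
```

```text
clock: 21.9
tcp_pos: [0.4362, 0.1606, 0.112]
orientation: [-0.0, 0.707, 0.707, -0.0]
wrist_force: [-0.3, 0.1, -1.2]
finger_gap: 0.0179
tcp [0.4362 0.1606 0.112 ] shift mm [-0.4  0.5 63. ] turn [-0.0004 -0.0002  0.0002] gap 0.0179 F [-0.27  0.05 -1.23] t 21.9 q [ 0.18  0.18 -0.44  0.96  0.    1.75]
```

```bash
python3 -m pendant '[{"fingers":10,"delta_pos":[0,0,12],"angular":[0,0,0]},{"fingers":10,"delta_pos":[0,0,20],"angular":[0,0,0]},{"fingers":10,"delta_pos":[0,0,16],"angular":[0,0,0]},{"fingers":10,"delta_pos":[0,0,8],"angular":[0,0,0]},{"fingers":10,"delta_pos":[0,0,3],"angular":[0,0,0]},{"fingers":10,"delta_pos":[0,0,2],"angular":[0,0,0]},{"fingers":10,"delta_pos":[0,0,1],"angular":[0,0,0]},{"fingers":10,"delta_pos":[0,0,1],"angular":[0,0,0]},{"fingers":10,"delta_pos":[0,0,0.5],"angular":[0,0,0]},{"fingers":10,"delta_pos":[0,0,0],"angular":[0,0,0]},{"fingers":10,"delta_pos":[0,0,0],"angular":[0,0,0]}]'
python3 st.py 0.4367 0.1602 0.049
```

```text
clock: 23.0
tcp_pos: [0.4371, 0.1603, 0.0489]
orientation: [0.0, 0.707, 0.707, 0.0]
wrist_force: [0.4, 0.7, 2.2]
finger_gap: 0.0177
tcp [0.4371 0.1603 0.0489] shift mm [-0.1 -0.4 -0.1] turn [ 0.001  -0.0002 -0.    ] gap 0.0177 F [0.39 0.75 2.18] t 23.0 q [ 0.18  0.25 -0.53  0.8   0.    1.75]
```

```bash
python3 -m pendant '[{"fingers":50,"delta_pos":[0,0,0],"angular":[0,0,0]},{"fingers":50,"delta_pos":[0,0,0],"angular":[0,0,0]},{"fingers":50,"delta_pos":[0,0,0],"angular":[0,0,0]},{"fingers":50,"delta_pos":[0,0,-10],"angular":[0,0,0]},{"fingers":50,"delta_pos":[0,0,-30],"angular":[0,0,0]},{"fingers":50,"delta_pos":[0,0,-40],"angular":[0,0,0]},{"fingers":50,"delta_pos":[-25,-10,-10],"angular":[0,0,0]},{"fingers":50,"delta_pos":[-35,-15,0],"angular":[0,0,0]},{"fingers":50,"delta_pos":[-40,-15,0],"angular":[0,0,0]},{"fingers":50,"delta_pos":[-30,-10,0],"angular":[0,0,0]},{"fingers":50,"delta_pos":[0,0,0],"angular":[0,0,0]},{"fingers":50,"delta_pos":[0,0,0],"angular":[0,0,0]}]'
python3 - <<'E'
from h import *
im=env.read_camera("top");cv2.imwrite("pics/top1.png",im);sc=env.read_camera("scene");cv2.imwrite("pics/scene1.png",sc)
B=dict(a=(.4423,-.1635,34),b=(.6078,-.2264,43),c=(.4367,.1602,52),d=(.6055,.2427,61));S=6
for k,(X,Y,r) in B.items():
    u,v=proj("top",(X,Y,.04));rp=r/1000*488.6/1.317
    g=cv2.GaussianBlur(cv2.cvtColor(im,cv2.COLOR_BGR2GRAY).astype(np.float32),(0,0),.8);c=np.array([u,v])
    for _ in range(3):
        P=[]
        for t in np.arange(0,2*np.pi,.12):
            q=np.arange(rp-3,rp+3.5,.1);x=(c[0]+q*np.cos(t)).astype(np.float32);y=(c[1]+q*np.sin(t)).astype(np.float32)
            d=np.gradient(cv2.remap(g,x[None],y[None],cv2.INTER_CUBIC)[0]);i=d.argmax()
            if d[i]>.8:P.append((x[i],y[i]))
        e=cv2.fitEllipse(np.array(P,np.float32));c=np.array(e[0])
    w=onplane("top",*c,.04);print(k,len(P),'r',np.array(e[1]).round(1)/2,'exp',round(rp,1),'off mm',((w[:2]-[X,Y])*1e3).round(1))
print(env.get_state()["clock"])
E
```

```text
clock: 24.2
tcp_pos: [0.3869, 0.0298, 0.1391]
orientation: [0.0, 0.708, 0.706, 0.001]
wrist_force: [0.2, 0.1, 0.9]
finger_gap: 0.0502
a 53 r [12.15 12.35] exp 12.6 off mm [ 0.4 -0.1]
b 53 r [15.4  15.55] exp 16.0 off mm [ 0.4 -1. ]
c 48 r [18.7  20.25] exp 19.3 off mm [ 0.6 -1.5]
d 53 r [22.  22.3] exp 22.6 off mm [1.5 0.4]
24.3
```

View pics/top1.png

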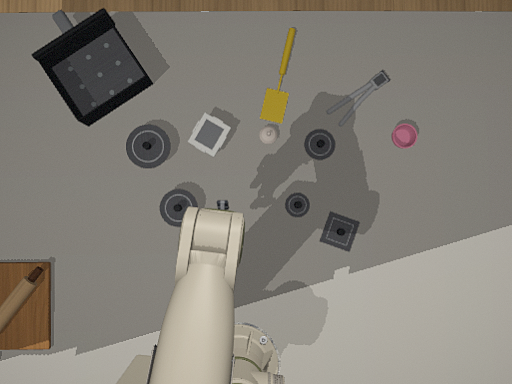

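View pics/scene1.png

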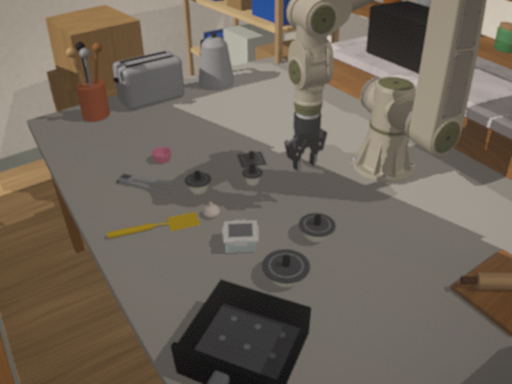

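All four lids lie on their bowls, at top-view pixels (148,146), (179,208), (297,205) and (319,144). The square lid (340,231) and the glass box (210,134) look unmoved.

```bash
python3 -c "
from workcell import env
print(env.hand_in())"
```

```text
the job is handed in; nothing more can be done
None
```

I set all four round lids on their own bowls by the knob, working in the order b, d, a, c, and handed the job in at about 24 s of the 102 s allowed. The hand-in reports no verdict.

- **Centring:** the last top picture puts the lid centres within about 2 mm of the bowl centres I measured at the start (limit 10 mm). By lid:
  - a: 0.4 mm
  - b: 1.1 mm
  - c: 1.6 mm
  - d: 1.6 mm
- **Weaker measurement:** lid c's fit is the least certain. Its outline came out slightly oval (18.7 by 20.3 px, expected 19.3) because the arm stood close beside it.
- **Flat and gentle:** each lid was lowered until the wrist sensor showed contact (2 to 10 N) before I released it. In the last pictures they look flat.
- **Bowls:** they were mostly hidden under the lids at the end, so I did not measure their positions again. I judged that they had not moved from the pictures.
- **Other objects:** the square lid, glass box and pink bowl look unmoved in the last pictures, also judged by eye. The gripper was clear of everything.
- **First reading that failed:** the first measurement of bowl a caught its inside instead of its rim. I measured it again with an edge fit (radius 9.7 px, expected 9.6) before placing its lid.

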